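# Turn a cup of bolts out on the counting scale

## Task

Weigh the bolts without their cup: carry the tall metal cup of bolts over to the counting scale, turn it upside down close on the middle of the steel pan so that all six bolts stay under it, and lift it straight up, still upside down, to leave them in one heap in the middle of the pan. Then stand the empty cup, either way up, back on top of the drawer cabinet. Do not press or bang the cup on the pan, and leave everything else on the bench as it stands.

Things in the scene. Friction and masses are not known exactly. Their poses are not given: they have to be found in the camera images.
- scale: counting scale, fixed to the bench, in front of the robot on the left or right (it and the cabinet trade sides): grey housing with a sloping display on its front (-x of its frame, lower than the pan), steel weighing pan on top 220 mm (x) by 240 mm (y), pan surface 105 mm above the bench, rim 8 mm high round the pan. Origin at bench level under the pan's centre; x points to its back, z up; the housing reaches 170 mm in front of the origin
- pan_center (a point): centre of the weighing pan, on its surface
- cabinet: grey steel small-parts drawer cabinet, fixed to the bench, 240 mm deep (x), 350 mm wide (y), flat top 130 mm above the bench; blue drawer fronts face -x of its frame. Origin at bench level under its centre
- cup_center (a point): tall round straight-sided aluminium cup holding six bolts, open on top: outer diameter 67 mm, height 130 mm, wall 3 mm, floor 4 mm, empty mass 0.11 to 0.18 kg. It stands near the front edge of the cabinet, a grey bottle and a closed tin close behind it (it is the only open one of the three). This point is on its axis half-way up (65 mm above its foot); its z axis points from foot to mouth
- cup_mouth (a point): centre of the cup's mouth, at the level of its edge (130 mm from its foot)
- bolt0_center (a point): hexagon-head steel bolt 1 of six, 80 mm long over all, shank diameter 12 mm, head 18 mm across flats and 8 mm thick, 70 g; at the start the six stand side by side in the cup. Point on its axis half-way along
- bolt1_center (a point): hexagon-head steel bolt 2 of six, 80 mm long over all, shank diameter 12 mm, head 18 mm across flats and 8 mm thick, 70 g; at the start the six stand side by side in the cup. Point on its axis half-way along
- bolt2_center (a point): hexagon-head steel bolt 3 of six, 80 mm long over all, shank diameter 12 mm, head 18 mm across flats and 8 mm thick, 70 g; at the start the six stand side by side in the cup. Point on its axis half-way along
- bolt3_center (a point): hexagon-head steel bolt 4 of six, 80 mm long over all, shank diameter 12 mm, head 18 mm across flats and 8 mm thick, 70 g; at the start the six stand side by side in the cup. Point on its axis half-way along
- bolt4_center (a point): hexagon-head steel bolt 5 of six, 80 mm long over all, shank diameter 12 mm, head 18 mm across flats and 8 mm thick, 70 g; at the start the six stand side by side in the cup. Point on its axis half-way along
- bolt5_center (a point): hexagon-head steel bolt 6 of six, 80 mm long over all, shank diameter 12 mm, head 18 mm across flats and 8 mm thick, 70 g; at the start the six stand side by side in the cup. Point on its axis half-way along
- spray_center (a point): bystander: grey bottle with white cap standing on the cabinet, diameter 52 mm, height 150 mm; point at its centre, half-way up
- tin_center (a point): bystander: closed round tin with a light lid and a paper label standing on the cabinet, diameter 66 mm, height 95 mm; point at its centre, half-way up
- oil_center (a point): bystander: amber oil bottle standing on the bench close beside the scale or between scale and cabinet, diameter 60 mm, height 185 mm; point at its centre, half-way up
- tripod_center (a point): bystander: small tripod head under repair standing on the bench between the scale and the cabinet or close beside the scale, three legs with feet within 70 mm of its axis, top 205 mm above the bench; point on its axis 100 mm up
- wrench: bystander: steel wrench 190 mm long lying on the bench near the robot
- driver: bystander: screwdriver 190 mm long lying on the bench near the robot
There are look-alikes about, which are no part of the job. Leave any pink or red look-alike of the part that bears cup_center alone.

How it is judged:
By the outcome, as a careful person would: the job done as asked, in the order asked, and still so for the second after the job is handed in, with the robot touching nothing.
It also fails if it takes over 72 s, if anything falls off the work surface, if the arm or the gripper's body presses on something with over 40 N, if the wrist force passes 120 N, or if a joint passes its speed limit or range.

## Robot

A 6-joint arm with a two-finger parallel gripper is mounted at the origin on the work surface. World frame = base frame: x ahead of the robot, y to its left, z up, the work surface at z = 0. Lengths are in m, angles in rad, forces in N, time in s.
With the tool pointing down it reaches from about 0.375 to 0.9 m from the base axis. Payload 3.1 kg.
Tool frame: the origin (TCP) lies between the finger pads; the fingertips stand 17 mm ahead of it and the grasp point (between the pads) lies 2 mm behind it (robot.nose_length is the distance from the TCP to the fingertips, in m); z points along the fingers, y is the line along which they close (so a half turn about z gives the same grasp; the last joint's range is limited). The gripper opens to 87 mm and grips with 3 to 60 N. Pads are 19 mm wide; open, the fingers measure 117 mm over their backs; the gripper's body (75 mm by 190 mm) begins 51 mm behind the grasp point.
Start: joints at [1.131, 0.527, 1.433, -0, 1.181, -0.178], TCP at [0.161, 0.604, 0.24] pointing down, gripper open.
Joint ranges: [-3.08, 3.08], [-0.75, 2.2], [0.22, 2.44], [-1.43, 4.57], [0, 2.65], [-2.85, 2.85]. Speed limits (rad/s): [2.79, 2.79, 3.14, 3.14, 3.14, 3.14].

## Interface

Orientations are given as a unit quaternion [x, y, z, w].
In Python, from rig import robot, cams gives the robot as it stands.
- The arm moves only by the shell command python3 -m pendant 'ROWS' [FORCE]. ROWS is JSON, a list of rows, each an object with "jaw": the opening, from 0 (shut) to 1 (fully open); "linear": the shift along the tool's x, y, z in cm, a list of three; "twist": the turn about the tool's z in degrees. A call has 1 to 12 rows; each row shifts and turns the commanded pose from where the row before left it, along the tool's axes as they then stand; what a row does not reach is not made up. A row lasts 1/12 s, in which the tool goes at most 41.7 mm and 7.16 degrees, less where a joint would pass 70% of its speed; a pose out of reach is approached as far as the arm can. A call is refused whole if a number of a shift passes 4.17 or a number of a turn 7.16, either way. A call with a gripper value outside its range is refused whole. The fingers move at their own pace and stop on an object; FORCE is the grip in N (left out, the last holds). Time passes only in rows, so rows that do not move let the fingers close. It gives the time, the measured TCP pose, the force, the opening and the grip force at its end, in the units of the state.
- robot.get_obs(): the state, without advancing time (a new reading comes with each control period).
- cams.camera(name): name is "side" or "top" or "wrist"; returns a dict with "color" (420x560x3 uint8, blue, green, red), "depth" (420x560 float32, m along the optical axis (not along the pixel's ray), 0 where there is no reading), "fov_y" (degrees; the focal length in pixels is half the picture's height over the tangent of half this angle, whatever the lens; pixels are square), "cx", "cy" (the principal point, pixels), "view" (4x4, takes a point from world to camera coordinates). Camera axes: x right, y down, z forward; pixel columns grow to the right and rows downward; lengths in m; the calibration is good to about 2 mm. A picture is of the moment at which its call begins.
- robot.hand_in(): hands the job in; it is judged then, once.
The state is a dict: "time": time; "q": joint angles; "joint_velocities": joint speeds; "joint_torque": joint torques, N m; "position": TCP position; "tool_rot": TCP orientation; "ft_force": force on the tool from outside, world axes, zero at the start; "moment": the same for the moment, N m; "grip_width": finger opening in m; "grip_force": force on a finger pad.
Only numpy, scipy, OpenCV 4.12 (cv2) and the standard library are available. Lean on these libraries where they do the work, as an engineer would, in place of code of your own. Each camera call takes 0.05 s, during which the arm holds its last target. There are 200 camera calls.

## Working session

There is one attempt and no reset: what is moved stays moved. The work goes in short steps, Python scripts to look and compute and a shell command to move; the robot and the scene stay as the last step left them, time stands still between calls to the robot, and variables do not carry over. Pictures are saved under pics/ and viewed, at most 10 in all, crops included, and the job is handed in when it is done.

```bash
ls; mkdir -p pics; cat > h.py <<'E'
import numpy as np,cv2
from rig import robot,cams
def cap(n):
    c=cams.camera(n); np.savez('pics/'+n+'.npz',**c); return c
def pts(c):
    f=c['color'].shape[0]/2/np.tan(np.radians(c['fov_y'])/2)
    d=c['depth'];v,u=np.mgrid[:d.shape[0],:d.shape[1]]
    P=np.stack([(u-c['cx'])/f*d,(v-c['cy'])/f*d,d,np.ones_like(d)],-1)
    W=P@np.linalg.inv(c['view']).T
    W[d==0]=np.nan
    return W[...,:3]
E
python3 - <<'E'
from h import *
a=[cap(n) for n in('side','top')]
for n,c in zip(('side','top'),a): cv2.imwrite(f'pics/{n}0.png',cv2.resize(c['color'],(800,600)))
print(robot.get_obs())
E
```

```text
pics
{'time': 0.1, 'q': array([ 1.13148936e+00,  5.28349696e-01,  1.43375636e+00, -1.89963655e-05,
        1.18137703e+00, -1.78479682e-01]), 'joint_velocities': array([ 2.62838993e-04, -2.28676265e-03, -3.99525271e-03,  8.47300362e-06,
        2.16327600e-04,  5.67965998e-04]), 'joint_torque': array([-3.74565043e-04, -4.40985310e+01, -1.77150875e+01,  6.34739385e-02,
        5.34393196e-02, -5.22550135e-05]), 'position': array([0.16087523, 0.60330842, 0.23868955]), 'tool_rot': array([ 1.30040643e-01,  9.91508214e-01, -9.03152943e-04, -2.78983049e-04]), 'ft_force': array([-0.36690214, -0.08918217,  0.03887993]), 'moment': array([-0.01335576,  0.03818768,  0.0655491 ]), 'grip_force': 0.0, 'grip_width': 0.0872154859346225}
```

View pics/top0.png

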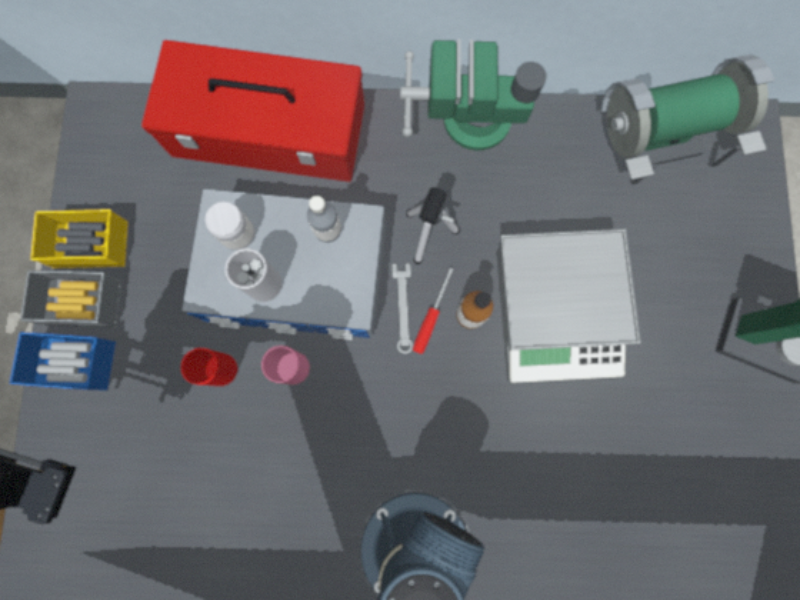

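View pics/side0.png

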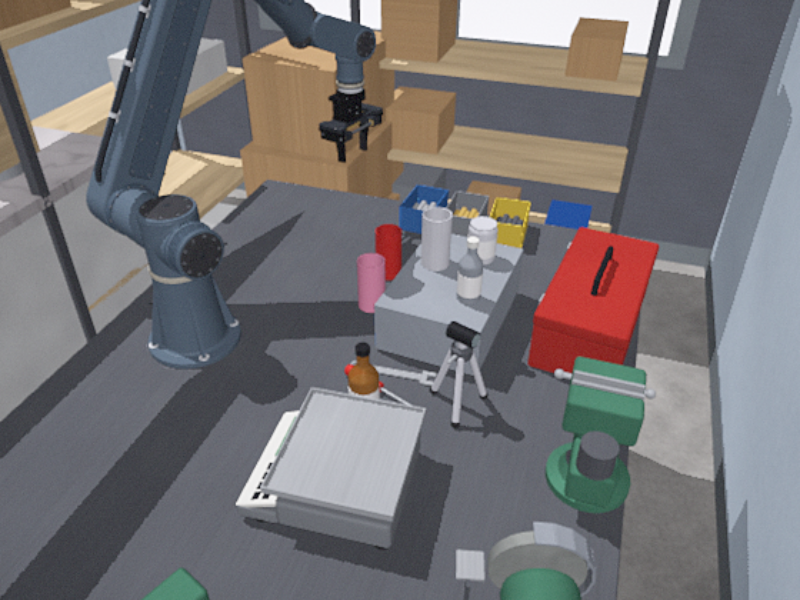

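The top view shows the cup at about (245,268), tin (225,222), spray (322,215), scale pan centre about (570,287), oil (477,306), and tripod (434,210). Red and pink decoys stand at (205,367) and (285,365). Next I measure positions and check the pendant's usage text, since tilting the tool matters here.

```bash
python3 -m pendant '[{"jaw":1,"linear":[0,0,0],"twist":[0,0,0]}]'; python3 -m pendant '[{"jaw":1,"linear":[0,0,-4],"twist":0},{"jaw":1,"linear":[0,0,-4],"twist":0}]'
```

```text
time: 0.27
position: [0.1603, 0.6018, 0.3167]
tool_rot: [0.13, 0.991, -0.005, -0.001]
ft_force: [0.6, 1.7, -0.1]
grip_width: 0.087
grip_force: 0.0invalid input
```

Rotations are about tool z only. Next I check what the arm does at its reach limit (documented: "approached as far as the arm can"), in free space.

```bash
python3 -m pendant '[{"jaw":1,"linear":[0,4,0],"twist":0},{"jaw":1,"linear":[0,4,0],"twist":0},{"jaw":1,"linear":[0,4,0],"twist":0},{"jaw":1,"linear":[0,4,0],"twist":0},{"jaw":1,"linear":[0,4,0],"twist":0},{"jaw":1,"linear":[0,4,0],"twist":0}]';python3 -c "
from h import *
print(robot.get_obs()['q'].round(3))"; python3 -m pendant '[{"jaw":1,"linear":[0,4,0],"twist":0},{"jaw":1,"linear":[0,4,0],"twist":0},{"jaw":1,"linear":[0,4,0],"twist":0},{"jaw":1,"linear":[0,4,0],"twist":0},{"jaw":1,"linear":[0,4,0],"twist":0},{"jaw":1,"linear":[0,4,0],"twist":0}]'
python3 -c "
from h import *
print(robot.get_obs()['q'].round(3))"
```

```text
time: 0.77
position: [0.2231, 0.8368, 0.319]
tool_rot: [0.13, 0.992, -0.0, -0.0]
ft_force: [1.3, 2.2, -0.1]
grip_width: 0.0868
grip_force: 0.0
[ 1.182  0.88   0.508  0.     1.754 -0.128]
time: 1.27
position: [0.2473, 0.9265, 0.2786]
tool_rot: [0.13, 0.99, 0.054, 0.007]
ft_force: [-0.7, 0.7, 0.2]
grip_width: 0.0873
grip_force: 0.0
[ 1.19   1.059  0.22   0.014  1.753 -0.117]
```

The tool tilts 6° outward at the reach limit, so pushing past it can turn the tool. I'll see whether it ratchets.

```bash
cat > s.py <<'E'
from h import *
from scipy.spatial.transform import Rotation as R
o=robot.get_obs();M=R.from_quat(o['tool_rot']).as_matrix()
print('t',round(o['time'],2),'q',o['q'].round(3),'p',o['position'].round(4),'F',o['ft_force'].round(1));print('axes x,y,z:',M.T.round(3).tolist(),'elev',np.degrees(np.arcsin(M[2,2])).round(1))
E
python3 -m pendant '[{"jaw":1,"linear":[0,4,0],"twist":0},{"jaw":1,"linear":[0,4,0],"twist":0},{"jaw":1,"linear":[0,4,0],"twist":0},{"jaw":1,"linear":[0,4,0],"twist":0}]'>/dev/null;python3 s.py; python3 -m pendant '[{"jaw":1,"linear":[0,0,-4],"twist":0},{"jaw":1,"linear":[0,0,-4],"twist":0},{"jaw":1,"linear":[0,0,-4],"twist":0},{"jaw":1,"linear":[0,0,-4],"twist":0}]' >/dev/null;python3 s.py
```

```text
t 1.6 q [ 1.191  1.078  0.22   0.026  1.632 -0.115] p [0.2562 0.9598 0.2658] F [ 0.5 -0.8 -0.8]
axes x,y,z: [[-0.966, 0.258, 0.0], [0.252, 0.944, 0.211], [0.054, 0.204, -0.978]] elev -77.8
t 1.93 q [ 1.183  0.912  0.219  0.03   1.784 -0.118] p [0.2426 0.9084 0.4164] F [-0.6  0.1  0.2]
axes x,y,z: [[-0.966, 0.258, 0.0], [0.251, 0.941, 0.226], [0.058, 0.218, -0.974]] elev -77.0
```

```bash
python3 - <<'E'
from h import *
W=np.load('pics/sideW.npy').reshape(-1,3)
for a in range(-90,120,15):
    th=np.degrees(np.arctan2(W[:,1],W[:,0])); r=np.hypot(W[:,0],W[:,1])
    for lo,hi in((.15,.35),(.35,.7)):
        m=(abs(th-a)<8)&(W[:,2]>lo)&(W[:,2]<hi)&(r>.7)
        if m.sum()>5: print(a,lo,m.sum(),r[m].min().round(2))
E
python3 -m pendant '[{"jaw":1,"linear":[0,4,0],"twist":0},{"jaw":1,"linear":[0,4,0],"twist":0},{"jaw":1,"linear":[0,4,0],"twist":0},{"jaw":1,"linear":[0,4,0],"twist":0}]' >/dev/null;python3 s.py
```

```text
-60 0.15 595 0.76
-30 0.15 2127 0.89
-15 0.15 1702 0.85
0 0.15 1649 0.84
15 0.15 369 0.77
30 0.15 266 0.7
45 0.15 853 1.77
45 0.35 33 2.16
60 0.15 6213 1.66
60 0.35 1404 1.76
75 0.15 5222 0.7
75 0.35 313 1.98
90 0.15 3876 1.16
90 0.35 564 1.53
105 0.15 2698 1.16
105 0.35 115 1.38
t 2.27 q [ 1.184  0.936  0.221  0.041  1.657 -0.116] p [0.2523 0.9451 0.4031] F [ 0.3  0.8 -0.5]
axes x,y,z: [[-0.966, 0.258, 0.0], [0.244, 0.914, 0.324], [0.083, 0.313, -0.946]] elev -71.1
```

```bash
python3 -m pendant '[{"jaw":1,"linear":[0,4,1],"twist":0},{"jaw":1,"linear":[0,4,1],"twist":0},{"jaw":1,"linear":[0,4,1],"twist":0},{"jaw":1,"linear":[0,4,1],"twist":0},{"jaw":1,"linear":[0,4,1],"twist":0},{"jaw":1,"linear":[0,4,1],"twist":0},{"jaw":1,"linear":[0,4,2],"twist":0},{"jaw":1,"linear":[0,4,2],"twist":0},{"jaw":1,"linear":[0,4,2],"twist":0},{"jaw":1,"linear":[0,4,2],"twist":0},{"jaw":1,"linear":[0,4,2],"twist":0},{"jaw":1,"linear":[0,4,2],"twist":0}]' >/dev/null;python3 s.py
```

```text
t 3.27 q [ 1.19   1.07   0.221  0.076  1.218 -0.123] p [0.2842 1.0647 0.3233] F [-0.8  0.2 -0.3]
axes x,y,z: [[-0.966, 0.258, 0.0], [0.207, 0.777, 0.595], [0.153, 0.575, -0.804]] elev -53.5
```

```bash
python3 -m pendant '[{"jaw":1,"linear":[0,4,2],"twist":0},{"jaw":1,"linear":[0,4,2],"twist":0},{"jaw":1,"linear":[0,4,2],"twist":0},{"jaw":1,"linear":[0,4,2],"twist":0},{"jaw":1,"linear":[0,4,2],"twist":0},{"jaw":1,"linear":[0,4,2],"twist":0},{"jaw":1,"linear":[0,4,2],"twist":0},{"jaw":1,"linear":[0,4,2],"twist":0},{"jaw":1,"linear":[0,4,2],"twist":0},{"jaw":1,"linear":[0,4,2],"twist":0},{"jaw":1,"linear":[0,4,2],"twist":0},{"jaw":1,"linear":[0,4,2],"twist":0}]' >/dev/null;python3 s.py;  python3 -m pendant '[{"jaw":1,"linear":[0,4,0],"twist":0},{"jaw":1,"linear":[0,4,0],"twist":0},{"jaw":1,"linear":[0,4,0],"twist":0},{"jaw":1,"linear":[0,4,0],"twist":0},{"jaw":1,"linear":[0,4,0],"twist":0},{"jaw":1,"linear":[0,4,0],"twist":0},{"jaw":1,"linear":[0,4,0],"twist":0},{"jaw":1,"linear":[0,4,0],"twist":0},{"jaw":1,"linear":[0,4,0],"twist":0},{"jaw":1,"linear":[0,4,0],"twist":0},{"jaw":1,"linear":[0,4,0],"twist":0},{"jaw":1,"linear":[0,4,0],"twist":0}]' >/dev/null;python3 s.py
```

```text
t 4.27 q [ 1.191  1.089  0.219  0.121  0.907 -0.146] p [0.301  1.1279 0.3664] F [ 0.6  0.1 -0.5]
axes x,y,z: [[-0.966, 0.258, -0.0], [0.154, 0.575, 0.803], [0.207, 0.776, -0.595]] elev -36.5
t 5.27 q [ 1.178  0.836  0.219  0.149  0.945 -0.142] p [0.2847 1.0667 0.6441] F [-0.2  0.7 -0.3]
axes x,y,z: [[-0.966, 0.258, -0.0], [0.105, 0.395, 0.913], [0.235, 0.882, -0.409]] elev -24.1
```

```bash
python3 -m pendant '[{"jaw":1,"linear":[0,2,4],"twist":0},{"jaw":1,"linear":[0,2,4],"twist":0},{"jaw":1,"linear":[0,2,4],"twist":0},{"jaw":1,"linear":[0,2,4],"twist":0},{"jaw":1,"linear":[0,2,4],"twist":0},{"jaw":1,"linear":[0,2,4],"twist":0}]' >/dev/null;python3 s.py;  python3 -m pendant '[{"jaw":1,"linear":[0,4,2],"twist":0},{"jaw":1,"linear":[0,4,2],"twist":0},{"jaw":1,"linear":[0,4,2],"twist":0},{"jaw":1,"linear":[0,4,2],"twist":0},{"jaw":1,"linear":[0,4,2],"twist":0},{"jaw":1,"linear":[0,4,2],"twist":0}]' >/dev/null;python3 s.py
```

```text
t 5.77 q [ 1.185  0.955  0.22   0.183  0.711 -0.177] p [0.3011 1.128  0.5732] F [-0.7  0.5  0.4]
axes x,y,z: [[-0.966, 0.258, 0.0], [0.078, 0.29, 0.954], [0.246, 0.922, -0.3]] elev -17.5
t 6.27 q [ 1.181  0.874  0.218  0.202  0.682 -0.183] p [0.2941 1.103  0.676 ] F [ 0.6 -0.4  0. ]
axes x,y,z: [[-0.966, 0.258, -0.001], [0.049, 0.184, 0.982], [0.253, 0.949, -0.19]] elev -11.0
```

The out-of-reach ratchet works: elevation is now −11°. Next I fit a kinematic model so I can choose a tool azimuth that suits both the cup and the scale within the joint ranges.

```bash
cat > k.py <<'E'
import numpy as np
from scipy.optimize import least_squares
from scipy.spatial.transform import Rotation as R
D=[([1.131489,.52835,1.433756,0,1.181377,-.17848],[.160875,.603308,.23869]),
([1.191,1.078,.22,.026,1.632,-.115],[.2562,.9598,.2658]),([1.183,.912,.219,.03,1.784,-.118],[.2426,.9084,.4164]),
([1.184,.936,.221,.041,1.657,-.116],[.2523,.9451,.4031]),([1.19,1.07,.221,.076,1.218,-.123],[.2842,1.0647,.3233]),
([1.191,1.089,.219,.121,.907,-.146],[.301,1.1279,.3664]),([1.178,.836,.219,.149,.945,-.142],[.2847,1.0667,.6441]),
([1.185,.955,.22,.183,.711,-.177],[.3011,1.128,.5732]),([1.181,.874,.218,.202,.682,-.183],[.2941,1.103,.676]),([1.182,.88,.508,0,1.754,-.128],[.2231,.8368,.319])]
def fk(q,L,full=False):
    h,a,b,c,o,s=L
    e=lambda ax,t:R.from_euler(ax,t)
    A=e('z',q[0]);S=A*e('y',q[1]);E=A*e('y',q[1]+q[2]);W=E*e('z',q[3])*e('y',q[4]);T=W*e('z',q[5]-np.pi/2)
    p0=np.array([0,0,h])+A.apply([s,o,0]);p1=p0+S.apply([0,0,a]);p2=p1+E.apply([0,0,b]);p3=p2+W.apply([0,0,c])
    return (p3,T,p1,p2) if full else (p3,T)
f=least_squares(lambda L:np.concatenate([fk(q,L)[0]-p for q,p in D]),[.3,.45,.4,.25,.11,0])
L=f.x
lo=np.array([-3.08,-.75,.22,-1.43,0,-2.85]);hi=np.array([3.08,2.2,2.44,4.57,2.65,2.85])
def ik(p,T,n=30,seed=0):
    rng=np.random.default_rng(seed);out=[]
    for _ in range(n):
        r=least_squares(lambda q:np.r_[(fk(q,L)[0]-p)*5,(fk(q,L)[1]*T.inv()).as_rotvec()],rng.uniform(lo,hi),bounds=(lo,hi))
        if r.cost<1e-6 and not any(np.abs(r.x-x).max()<.05 for x in out): out.append(r.x)
    return out
if __name__=='__main__':
    print(L.round(4),np.abs(f.fun).max())
    print(fk([1.181,.874,.218,.202,.682,-.183],L)[1].as_matrix().T.round(3).tolist())
    for az in(-20,0,20,40):
        a=np.radians(az);z=np.array([np.cos(a),np.sin(a),0])
        for nm,p in(('cup',[.485,.293,.18]),('pan',[.495,-.265,.21])):
            for sx in(1,-1):
                x=np.array([0,0,sx]);T=R.from_matrix(np.c_[x,np.cross(z,x),z])
                for q in ik(p,T,12): 
                    print(az,nm,'x up' if sx>0 else 'x dn',q.round(2), 'wrist',fk(q,L,True)[3].round(2),'elb z',fk(q,L,True)[2][2].round(2))
E
python3 k.py
```

```text
[ 0.1301  0.6754  0.4003  0.3122  0.1094 -0.0567] 0.03440841732180655
[[0.966, -0.258, 0.001], [-0.048, -0.184, -0.982], [0.253, 0.949, -0.19]]
-20 cup x up [0.87 0.84 2.34 4.37 1.59 1.61] wrist [0.19 0.4  0.18] elb z 0.58
-20 cup x dn [ 0.87  0.84  2.34  4.37  1.59 -1.53] wrist [0.19 0.4  0.18] elb z 0.58
20 pan x up [-1.34  0.78  2.39  1.46  1.57  1.55] wrist [ 0.2  -0.37  0.21] elb z 0.61
20 pan x dn [-1.34  0.78  2.39  1.46  1.57 -1.6 ] wrist [ 0.2  -0.37  0.21] elb z 0.61
40 pan x up [-1.28  0.8   2.11  1.18  1.66  1.78] wrist [ 0.26 -0.47  0.21] elb z 0.6
40 pan x dn [-1.28  0.8   2.11  1.18  1.66 -1.36] wrist [ 0.26 -0.47  0.21] elb z 0.6
```

```bash
sed -i 's/h,a,b,c,o,s=L/h,a,b,c,o,s,d,g=L/; s/q\[5\]-np.pi/q[5]+np.pi/; s/E.apply(\[0,0,b\])/E.apply([d,0,b])/; s/W.apply(\[0,0,c\])/W.apply([g,0,c])/; s/\.25,\.11,0\])/.25,.11,0,0,0])/' k.py
python3 - <<'E'
import k;from k import *
print(L.round(4));print((f.fun.reshape(-1,3)*1000).round(1))
E
```

```text
[ 2.746e-01  5.876e-01  3.912e-01  2.887e-01  1.109e-01  5.000e-04
  1.141e-01 -1.000e-04]
[[ 0.1 -0.1 -0.1]
 [-0.4  0.2  0.1]
 [-0.4  0.1  0. ]
 [ 0.3  0.1 -0.3]
 [ 0.4 -0.2 -0.2]
 [ 0.3 -0.1  0.2]
 [-0.3  0.1  0.4]
 [ 0.4 -0.1 -0.1]
 [-0.2  0.1 -0.2]
 [-0.1 -0.   0.2]]
```

```bash
python3 - <<'E'
from k import *
for az in(-30,-15,0,15,30,45,60):
    a=np.radians(az);z=np.array([np.cos(a),np.sin(a),0])
    for nm,p in(('cup',[.485,.293,.18]),('cupH',[.485,.293,.35]),('pan',[.495,-.265,.23])):
        x=np.array([0,0,1]);T=R.from_matrix(np.c_[x,np.cross(z,x),z])
        for q in ik(p,T,14): 
            print(az,nm,q.round(2), 'wrist',fk(q,L,True)[3].round(2),'elb z',fk(q,L,True)[2][2].round(2))
E
```

```text
-30 cup [ 0.85  1.01  1.88  4.52  1.52 -1.82] wrist [0.23 0.44 0.18] elb z 0.59
-30 cupH [ 0.85  0.66  1.89  4.55  1.46 -2.15] wrist [0.23 0.44 0.35] elb z 0.74
-15 cup [ 0.79  1.03  2.07  4.2   1.55 -1.61] wrist [0.21 0.37 0.18] elb z 0.58
-15 cupH [ 0.79  0.62  2.08  4.24  1.36 -1.96] wrist [0.21 0.37 0.35] elb z 0.75
0 cup [ 0.66  1.1   2.24  3.81  1.73 -1.45] wrist [0.2  0.29 0.18] elb z 0.54
0 cupH [ 0.66  0.61  2.25  3.82  1.35 -1.75] wrist [0.2  0.29 0.35] elb z 0.76
0 pan [-1.25  0.99  2.31  1.89  1.62 -1.72] wrist [ 0.21 -0.27  0.23] elb z 0.6
15 cup [ 0.44  1.2   2.38  3.33  2.   -1.49] wrist [0.21 0.22 0.18] elb z 0.49
15 cupH [ 0.44  0.62  2.39  3.32  1.44 -1.59] wrist [0.21 0.22 0.35] elb z 0.75
15 pan [-1.28  0.92  2.14  1.6   1.57 -1.49] wrist [ 0.22 -0.34  0.23] elb z 0.63
30 cup [ 0.15  1.27  2.44  2.71  2.1  -1.8 ] wrist [0.23 0.15 0.18] elb z 0.45
30 pan [-1.27  0.9   1.95  1.36  1.63 -1.29] wrist [ 0.24 -0.41  0.23] elb z 0.64
45 cup [-0.08  1.22  2.39  2.22  1.87 -1.94] wrist [0.28 0.09 0.18] elb z 0.48
45 cupH [-0.08  0.62  2.41  2.27  1.5  -1.49] wrist [0.28 0.09 0.35] elb z 0.75
45 pan [-1.22  0.92  1.76  1.18  1.76 -1.14] wrist [ 0.29 -0.47  0.23] elb z 0.63
60 cup [-0.2   1.11  2.26  1.88  1.65 -1.8 ] wrist [0.34 0.04 0.18] elb z 0.53
60 cupH [-0.2   0.61  2.28  1.88  1.49 -1.32] wrist [0.34 0.04 0.35] elb z 0.76
60 pan [-1.15  0.95  1.57  1.04  1.92 -1.05] wrist [ 0.35 -0.52  0.23] elb z 0.62
```

```bash
cat >> s.py <<'E'
from k import fk,L
p,T,el,wr=fk(o['q'],L,True);print('az',np.degrees(np.arctan2(M[1,2],M[0,2])).round(1),'fkerr',((p-o['position'])*1000).round(1),'wrist',wr.round(3))
def to(t,name=''): print(name,'shift cm',(M.T@(np.array(t)-o['position'])*100).round(2))
E
python3 - <<'E'
from s import *
for q1 in(.3,.45):
    w=fk([q1,.85,.25,0,0,0],L,True)[3]; t=w+M[:,2]*L[3]; print(t.round(3)); to(t,q1)
E
```

```text
t 6.27 q [ 1.181  0.874  0.218  0.202  0.682 -0.183] p [0.2941 1.103  0.676 ] F [ 0.6 -0.4  0. ]
axes x,y,z: [[-0.966, 0.258, -0.001], [0.049, 0.184, 0.982], [0.253, 0.949, -0.19]] elev -11.0
az 75.1 fkerr [ 0.1 -0.  -0. ] wrist [0.221 0.829 0.731]
[0.845 0.629 0.683]
0.3 shift cm [-65.46  -5.33 -31.17]
[0.783 0.74  0.683]
0.45 shift cm [-56.63  -3.59 -22.17]
```

```bash
python3 -m pendant '[{"jaw":1,"linear":[-3.8,-0.2,-2],"twist":0},{"jaw":1,"linear":[-3.8,-0.2,-2],"twist":0},{"jaw":1,"linear":[-3.8,-0.2,-2],"twist":0},{"jaw":1,"linear":[-3.8,-0.2,-2],"twist":0},{"jaw":1,"linear":[-3.8,-0.2,-2],"twist":0},{"jaw":1,"linear":[-3.8,-0.2,-2],"twist":0},{"jaw":1,"linear":[-3.8,-0.2,-2],"twist":0},{"jaw":1,"linear":[-3.8,-0.2,-2],"twist":0},{"jaw":1,"linear":[-3.8,-0.2,-2],"twist":0},{"jaw":1,"linear":[-3.8,-0.2,-2],"twist":0},{"jaw":1,"linear":[-3.8,-0.2,-2],"twist":0},{"jaw":1,"linear":[-3.8,0,0],"twist":0}]' >/dev/null
python3 -m pendant '[{"jaw":1,"linear":[-4,0,0],"twist":0},{"jaw":1,"linear":[-4,0,0],"twist":0},{"jaw":1,"linear":[-4,0,0],"twist":0}]' >/dev/null; python3 s.py
```

```text
t 7.52 q [ 0.461  0.856  0.217  0.994  1.064 -0.849] p [0.78   0.7479 0.6923] F [27.4 16.5 73.5]
axes x,y,z: [[-0.964, 0.264, -0.001], [0.048, 0.181, 0.982], [0.26, 0.947, -0.188]] elev -10.8
az 74.7 fkerr [ 0.   0.  -0.1] wrist [0.705 0.474 0.746]
```

```bash
python3 -m pendant '[{"jaw":1,"linear":[-2.8,2.2,2],"twist":0},{"jaw":1,"linear":[-2.8,2.2,2],"twist":0},{"jaw":1,"linear":[-2.8,2.2,2],"twist":0},{"jaw":1,"linear":[-2.8,2.2,2],"twist":0},{"jaw":1,"linear":[-2.8,2.2,2],"twist":0},{"jaw":1,"linear":[-2.8,2.2,2],"twist":0},{"jaw":1,"linear":[-2.8,2.2,2],"twist":0},{"jaw":1,"linear":[-2.8,2.2,2],"twist":0}]' ; python3 s.py
```

```text
time: 8.18
position: [0.8382, 0.719, 0.7113]
tool_rot: [0.134, 0.718, 0.669, 0.138]
ft_force: [-0.0, -0.4, -0.5]
grip_width: 0.0868
grip_force: 0.0
t 8.18 q [ 0.426  0.874  0.218  1.05   0.912 -0.9  ] p [0.8382 0.719  0.7113] F [-0.  -0.4 -0.5]
axes x,y,z: [[-0.926, 0.377, -0.018], [0.008, 0.069, 0.998], [0.377, 0.924, -0.067]] elev -3.8
az 67.8 fkerr [ 0. -0. -0.] wrist [0.729 0.452 0.731]
```

```bash
python3 -m pendant '[{"jaw":1,"linear":[-3.4,1.4,2],"twist":0},{"jaw":1,"linear":[-3.4,1.4,2],"twist":0},{"jaw":1,"linear":[-3.4,1.4,2],"twist":0},{"jaw":1,"linear":[-3.4,1.4,2],"twist":0}]' >/dev/null ; python3 s.py
```

```text
t 8.52 q [ 0.372  0.905  0.218  1.119  0.862 -0.965] p [0.8899 0.678  0.6996] F [-1.2  1.   0.2]
axes x,y,z: [[-0.902, 0.432, -0.019], [-0.01, 0.023, 1.0], [0.432, 0.902, -0.016]] elev -0.9
az 64.4 fkerr [ 0. -0.  0.] wrist [0.765 0.418 0.704]
```

```bash
python3 -m pendant '[{"jaw":1,"linear":[-2.6,2,2],"twist":0},{"jaw":1,"linear":[0,0,0],"twist":0}]' >/dev/null ; cat > track.py <<'E'
from s import *
from k import *
def step(q,p,T):
    r=least_squares(lambda x:np.r_[(fk(x,L)[0]-p)*5,(fk(x,L)[1]*T.inv()).as_rotvec()],np.clip(q,lo+1e-6,hi-1e-6),bounds=(lo,hi));return r.x,r.cost
def run(q,p0,T0,p1,tw,n=20):
    worst=0;dq=0;p0=np.array(p0);p1=np.array(p1)
    for i in range(1,n+1):
        T=T0*R.from_euler('z',np.radians(tw)*i/n);q2,c=step(q,p0+(p1-p0)*i/n,T);worst=max(worst,c);dq=max(dq,np.abs(q2-q).max());q=q2
    print('->',p1.round(3),'tw',tw,'q',q.round(2),'cost',round(worst,6),'maxdq',dq.round(2),'wrist',fk(q,L,True)[3].round(2));return q,p1,T0*R.from_euler('z',np.radians(tw))
E
python3 - <<'E'
from track import *
a=M[:,2];c=np.array([.485,.293,.18])
for tw in(90,-90):
    s=(o['q'],o['position'],R.from_matrix(M))
    s=run(*s,[.6,.3,.6],tw)
    s=run(*s,c-.15*a+[0,0,.25],0)
    s=run(*s,c-.15*a,0); s=run(*s,c,0); s=run(*s,c+[0,0,.2],0)
    for w in([.41,-.215,.35],):
        s2=run(*s,w,90 if tw==90 else -90); s2=run(*s2,[.495,-.265,.19],90 if tw==90 else -90)
E
```

```text
t 8.68 q [ 0.364  0.902  0.218  1.124  0.849 -0.966] p [0.8965 0.6693 0.7053] F [-1.2 -0.9  0. ]
axes x,y,z: [[-0.894, 0.447, -0.019], [-0.015, 0.012, 1.0], [0.447, 0.895, -0.004]] elev -0.2
az 63.5 fkerr [ 0. -0.  0.] wrist [0.767 0.411 0.707]
-> [0.6 0.3 0.6] tw 90 q [-0.15  0.23  1.7   1.68  1.28 -0.4 ] cost 0.0 maxdq 0.16 wrist [0.47 0.04 0.6 ]
-> [0.418 0.159 0.431] tw 0 q [-0.7   0.34  2.3   1.36  1.68 -1.09] cost 0.0 maxdq 0.05 wrist [ 0.29 -0.1   0.43]
-> [0.418 0.159 0.181] tw 0 q [-0.7   1.18  2.37  1.35  1.47 -1.99] cost 0.0 maxdq 0.05 wrist [ 0.29 -0.1   0.18]
-> [0.485 0.293 0.18 ] tw 0 q [-0.22  1.09  2.23  1.81  1.61 -1.76] cost 0.0 maxdq 0.03 wrist [0.36 0.03 0.18]
-> [0.485 0.293 0.38 ] tw 0 q [-0.22  0.52  2.22  1.8   1.47 -1.19] cost 0.0 maxdq 0.03 wrist [0.36 0.03 0.38]
-> [ 0.41  -0.215  0.35 ] tw 90 q [-1.24  0.7   1.75  0.92  2.03  0.51] cost 0.0 maxdq 0.1 wrist [ 0.28 -0.47  0.35]
-> [ 0.495 -0.265  0.19 ] tw 90 q [-1.14  1.03  1.52  0.99  1.92  2.04] cost 0.0 maxdq 0.08 wrist [ 0.37 -0.52  0.19]
-> [0.6 0.3 0.6] tw -90 q [-0.09  0.14  1.51  1.26  1.15 -2.85] cost 0.090716 maxdq 0.2 wrist [0.47 0.07 0.72]
-> [0.418 0.159 0.431] tw 0 q [-0.4  -0.19  2.02  1.05  1.17 -2.85] cost 0.335337 maxdq 0.03 wrist [0.26 0.01 0.64]
-> [0.418 0.159 0.181] tw 0 q [-0.03  0.21  2.14  0.79  0.53 -2.85] cost 0.707291 maxdq 0.04 wrist [0.32 0.1  0.49]
-> [0.485 0.293 0.18 ] tw 0 q [ 0.22  0.38  1.95  0.92  0.45 -2.85] cost 0.698706 maxdq 0.01 wrist [0.39 0.2  0.47]
-> [0.485 0.293 0.38 ] tw 0 q [ 0.07  0.07  1.92  1.05  0.75 -2.85] cost 0.541614 maxdq 0.02 wrist [0.34 0.14 0.6 ]
-> [ 0.41  -0.215  0.35 ] tw -90 q [-0.49  0.01  2.24 -1.01  0.   -2.85] cost 1.407247 maxdq 0.15 wrist [ 0.26 -0.01  0.53]
-> [ 0.495 -0.265  0.19 ] tw -90 q [-0.48  0.35  2.04 -1.43  0.   -2.85] cost 2.115561 maxdq 0.1 wrist [ 0.39 -0.08  0.47]
```

```bash
python3 -m pendant '[{"jaw":1,"linear":[0,0,-1.5],"twist":7},{"jaw":1,"linear":[0,0,-3],"twist":7},{"jaw":1,"linear":[0,0,-4],"twist":7},{"jaw":1,"linear":[0,0,-4],"twist":7},{"jaw":1,"linear":[0,0,-4],"twist":7},{"jaw":1,"linear":[0,0,-4],"twist":7},{"jaw":1,"linear":[0,0,-4],"twist":7},{"jaw":1,"linear":[0,0,-4],"twist":7},{"jaw":1,"linear":[0,0,-4],"twist":7},{"jaw":1,"linear":[0,0,-4],"twist":7},{"jaw":1,"linear":[0,0,-4],"twist":7},{"jaw":1,"linear":[0,0,-2.5],"twist":7}]' >/dev/null; python3 -m pendant '[{"jaw":1,"linear":[0,0,-1],"twist":7},{"jaw":1,"linear":[0,0,0],"twist":0}]' >/dev/null; python3 - <<'E'
from s import *
a=M[:,2];c=np.array([.485,.293,.18])
to(c-.16*a+[0,0,.2],'pre high')
E
```

```text
t 9.85 q [-0.165  0.294  1.304  1.575  1.274 -0.032] p [0.698  0.2759 0.7111] F [ 0.3  0.5 -1. ]
axes x,y,z: [[-0.002, 0.005, 1.0], [0.895, -0.445, 0.004], [0.445, 0.895, -0.004]] elev -0.2
az 63.5 fkerr [0.1 0.1 0. ] wrist [0.569 0.018 0.712]
pre high shift cm [-33.05 -19.98 -23.84]
```

```bash
python3 -m pendant '[{"jaw":1,"linear":[-1.4,-0.9,-1],"twist":0},{"jaw":1,"linear":[-2.75,-1.7,-2],"twist":0},{"jaw":1,"linear":[-2.75,-1.7,-2],"twist":0},{"jaw":1,"linear":[-2.75,-1.7,-2],"twist":0},{"jaw":1,"linear":[-2.75,-1.7,-2],"twist":0},{"jaw":1,"linear":[-2.75,-1.7,-2],"twist":0},{"jaw":1,"linear":[-2.75,-1.7,-2],"twist":0},{"jaw":1,"linear":[-2.75,-1.7,-2],"twist":0},{"jaw":1,"linear":[-2.75,-1.7,-2],"twist":0},{"jaw":1,"linear":[-2.75,-1.7,-2],"twist":0},{"jaw":1,"linear":[-2.75,-1.7,-2],"twist":0},{"jaw":1,"linear":[-2.75,-1.7,-2],"twist":0}]' >/dev/null; python3 -m pendant '[{"jaw":1,"linear":[-1.4,-0.4,-0.8],"twist":0},{"jaw":1,"linear":[0,0,0],"twist":0}]' >/dev/null; python3 - <<'E'
from s import *
a=M[:,2];c=np.array([.485,.293,.18])
to(c-.16*a,'pre'); to(c+.002*a,'grasp')
for n in('wrist','side'): c=cap(n); cv2.imwrite(f'pics/{n}1.png',cv2.resize(c['color'],(640,480)) if n=='wrist' else cv2.resize(c['color'][60:330,200:480],None,fx=2.2,fy=2.2))
E
```

```text
t 11.02 q [-0.734  0.514  2.352  1.306  1.638 -1.306] p [0.4148 0.1495 0.3765] F [0.8 0.1 0.3]
axes x,y,z: [[0.002, 0.006, 1.0], [0.896, -0.445, 0.001], [0.445, 0.896, -0.007]] elev -0.4
az 63.6 fkerr [ 0.2 -0.   0.3] wrist [ 0.287 -0.109  0.379]
pre shift cm [-19.54  -0.11   0.1 ]
grasp shift cm [-19.54  -0.11  16.3 ]
```

View pics/side1.png

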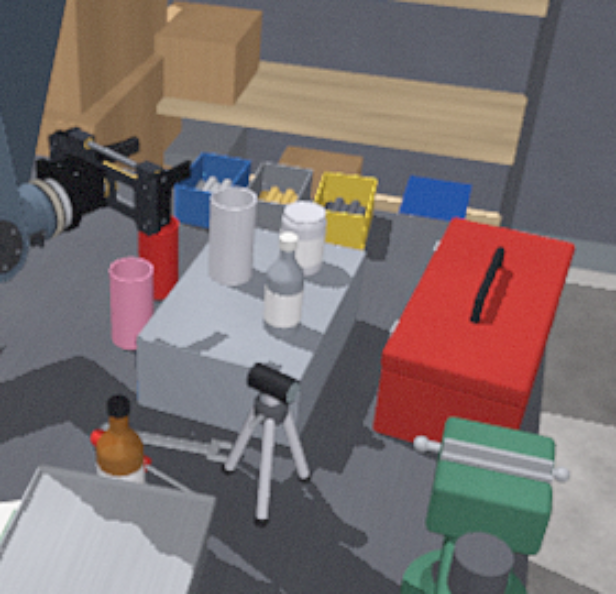

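```bash
python3 - <<'E'
from h import *
W=np.load('pics/topW.npy');c=np.load('pics/top.npz')['color'].astype(int)
m=(c[...,2]-c[...,1]>50)
for n,(u,v,R) in dict(red=(208,367,22),pink=(285,365,22)).items():
    k=np.zeros_like(m);k[int(v*.7)-R:int(v*.7)+R,int(u*.7)-R:int(u*.7)+R]=1
    p=W[m&k];p=p[p[:,2]>.03];t=p[p[:,2]>p[:,2].max()-.015];print(n,cv2.minEnclosingCircle(t[:,:2].astype('f4')),p[:,2].max())
E
```

```text
red ((0.3316888213157654, 0.3995344936847687), 0.03392466530203819) 0.13372958058882678
pink ((0.3388236165046692, 0.2543242871761322), 0.032999929040670395) 0.13391591251345258
```

```bash
python3 - <<'E'
from s import *
P=pts(dict(np.load('pics/side.npz'))).reshape(-1,3);d=(P-o['position'])@M  # tool coords
for f0 in np.arange(-.36,.04,.02):
    m=(d[:,2]>f0)&(d[:,2]<f0+.02)&(abs(d[:,1])<.15)&(abs(d[:,0])<.12)
    if m.sum()>3: print(f0.round(2),m.sum(),'x(up)',np.percentile(d[m,0],[1,99]).round(3),'y',np.percentile(d[m,1],[1,99]).round(3))
E
```

```text
t 11.12 q [-0.73   0.508  2.35   1.309  1.64  -1.302] p [0.4151 0.1504 0.3783] F [-0.8  0.2  0.2]
axes x,y,z: [[-0.002, 0.007, 1.0], [0.896, -0.443, 0.005], [0.443, 0.896, -0.006]] elev -0.3
az 63.7 fkerr [ 0.2 -0.   0.3] wrist [ 0.287 -0.108  0.38 ]
-0.34 724 x(up) [-0.031  0.111] y [-0.074  0.058]
-0.32 941 x(up) [-0.036  0.119] y [-0.081  0.065]
-0.3 679 x(up) [-0.023  0.118] y [-0.069  0.066]
-0.28 448 x(up) [-0.019  0.118] y [-0.067  0.065]
-0.26 227 x(up) [-0.007  0.119] y [0.023 0.061]
-0.24 101 x(up) [-0.021  0.03 ] y [0.012 0.044]
-0.22 176 x(up) [-0.02   0.033] y [-0.01   0.039]
-0.2 196 x(up) [-0.026  0.119] y [-0.074  0.038]
-0.18 279 x(up) [-0.032  0.118] y [-0.09   0.039]
-0.16 298 x(up) [-0.019  0.118] y [-0.109  0.038]
-0.14 335 x(up) [-0.023  0.117] y [-0.13   0.019]
-0.12 329 x(up) [-0.048  0.093] y [-0.142  0.022]
-0.1 672 x(up) [-0.036  0.037] y [-0.093  0.098]
-0.08 366 x(up) [-0.033  0.038] y [-0.085  0.093]
-0.06 86 x(up) [-0.035  0.037] y [-0.078  0.09 ]
-0.04 35 x(up) [-0.011  0.012] y [-0.055  0.06 ]
-0.02 78 x(up) [-0.012  0.01 ] y [-0.052  0.058]
0.0 67 x(up) [-0.011  0.011] y [-0.052  0.056]
```

```bash
python3 -m pendant '[{"jaw":1,"linear":[-1,0,0],"twist":0},{"jaw":1,"linear":[-2.5,0,0],"twist":0},{"jaw":1,"linear":[-3.5,0,0],"twist":0},{"jaw":1,"linear":[-3.8,0,0],"twist":0},{"jaw":1,"linear":[-3.8,0,0],"twist":0},{"jaw":1,"linear":[-3,0,0],"twist":0},{"jaw":1,"linear":[-1.6,0,0],"twist":0},{"jaw":1,"linear":[-0.5,0,0],"twist":0},{"jaw":1,"linear":[0,0,0],"twist":0}]'; python3 - <<'E'
from s import *
c=np.array([.485,.293,.181]); to(c+.002*M[:,2],'grasp')
E
```

```text
time: 11.87
position: [0.4144, 0.1502, 0.1801]
tool_rot: [0.601, 0.377, 0.599, -0.371]
ft_force: [0.0, -0.2, -0.3]
grip_width: 0.0872
grip_force: 0.0
t 11.87 q [-0.732  1.179  2.361  1.319  1.459 -1.962] p [0.4144 0.1502 0.1801] F [ 0.  -0.2 -0.3]
axes x,y,z: [[-0.002, 0.008, 1.0], [0.897, -0.441, 0.005], [0.441, 0.897, -0.006]] elev -0.4
az 63.8 fkerr [ 0.2 -0.1  0.5] wrist [ 0.287 -0.109  0.183]
grasp shift cm [ 0.2   0.04 16.13]
```

```bash
python3 -m pendant '[{"jaw":1,"linear":[0.1,0,1],"twist":0},{"jaw":1,"linear":[0.1,0,2.5],"twist":0},{"jaw":1,"linear":[0,0,2.5],"twist":0},{"jaw":1,"linear":[0,0,2.5],"twist":0},{"jaw":1,"linear":[0,0,2.5],"twist":0},{"jaw":1,"linear":[0,0,2],"twist":0},{"jaw":1,"linear":[0,0,1.6],"twist":0},{"jaw":1,"linear":[0,0,1],"twist":0},{"jaw":1,"linear":[0,0,0.5],"twist":0},{"jaw":1,"linear":[0,0,0],"twist":0}]'; python3 s.py; python3 -m pendant '[{"jaw":0.5,"linear":[0,0,0],"twist":0},{"jaw":0.5,"linear":[0,0,0],"twist":0},{"jaw":0.5,"linear":[0,0,0],"twist":0},{"jaw":0.5,"linear":[0,0,0],"twist":0},{"jaw":0.5,"linear":[0,0,0],"twist":0},{"jaw":0.5,"linear":[0,0,0],"twist":0}]' 40
```

```text
time: 12.7
position: [0.4843, 0.2962, 0.1851]
tool_rot: [0.6, 0.377, 0.6, -0.372]
ft_force: [-0.1, -0.5, -0.3]
grip_width: 0.0871
grip_force: 0.0
t 12.7 q [-0.211  1.074  2.228  1.813  1.606 -1.733] p [0.4843 0.2962 0.1851] F [-0.1 -0.5 -0.3]
axes x,y,z: [[-0.005, 0.006, 1.0], [0.898, -0.44, 0.007], [0.44, 0.898, -0.003]] elev -0.2
az 63.9 fkerr [0.3 0.  0.5] wrist [0.358 0.037 0.187]
time: 13.2
position: [0.4858, 0.2935, 0.1829]
tool_rot: [0.602, 0.374, 0.6, -0.371]
ft_force: [1.4, -3.1, 2.0]
grip_width: 0.0668
grip_force: 40.0
```

```bash
python3 -m pendant '[{"jaw":0.5,"linear":[0.5,0,0],"twist":0},{"jaw":0.5,"linear":[1,0,0],"twist":0},{"jaw":0.5,"linear":[2,0,0],"twist":0},{"jaw":0.5,"linear":[3,0,0],"twist":0},{"jaw":0.5,"linear":[3,0,0],"twist":0},{"jaw":0.5,"linear":[3,0,0],"twist":0},{"jaw":0.5,"linear":[3,0,0],"twist":0},{"jaw":0.5,"linear":[3,0,0],"twist":0},{"jaw":0.5,"linear":[2,0,0],"twist":0},{"jaw":0.5,"linear":[1,0,0],"twist":0},{"jaw":0.5,"linear":[0.5,0,0],"twist":0},{"jaw":0.5,"linear":[0,0,0],"twist":0}]' 55; python3 - <<'E'
from track import *
W=np.load('pics/topW.npy');z=W[...,2];k=np.zeros(z.shape,'u1');k[150:250,340:455]=1
m=((z>.098)&(z<.119)).astype('u1')*k
m=cv2.morphologyEx(m,cv2.MORPH_OPEN,np.ones((5,5)))
n,lab,st,ce=cv2.connectedComponentsWithStats(m);i=1+st[1:,4].argmax();P=W[lab==i]
r=cv2.minAreaRect((P[:,:2]*1000).astype('f4'));print(r,P.mean(0),cv2.boxPoints(r).round().tolist())
E
```

```text
time: 14.2
position: [0.4836, 0.2963, 0.4023]
tool_rot: [0.602, 0.376, 0.598, -0.371]
ft_force: [0.3, -0.3, -4.8]
grip_width: 0.0667
grip_force: 55.0
t 14.2 q [-0.21   0.449  2.198  1.785  1.447 -1.092] p [0.4836 0.2963 0.4023] F [ 0.3 -0.3 -4.8]
axes x,y,z: [[0.002, 0.009, 1.0], [0.897, -0.441, 0.003], [0.441, 0.897, -0.009]] elev -0.5
az 63.8 fkerr [0.3 0.  0.3] wrist [0.356 0.037 0.405]
((496.185791015625, -280.2471618652344), (220.86021423339844, 241.6992645263672), 4.420048713684082) [ 0.49477343 -0.28126488  0.10536521] [[377.0, -168.0], [395.0, -409.0], [616.0, -392.0], [597.0, -151.0]]
```

```bash
python3 -m pendant '[{"jaw":0.5,"linear":[0,0.3,-1],"twist":0},{"jaw":0.5,"linear":[0,0.6,-2],"twist":0},{"jaw":0.5,"linear":[0,0.9,-2.8],"twist":0},{"jaw":0.5,"linear":[0,1.1,-3.3],"twist":0},{"jaw":0.5,"linear":[0,1.1,-3.3],"twist":0},{"jaw":0.5,"linear":[0,1.1,-3.3],"twist":0},{"jaw":0.5,"linear":[0,1.1,-3.3],"twist":0},{"jaw":0.5,"linear":[0,1.1,-3.3],"twist":0},{"jaw":0.5,"linear":[0,1.1,-3.3],"twist":0},{"jaw":0.5,"linear":[0,1.1,-3.3],"twist":0},{"jaw":0.5,"linear":[0,1.1,-3.3],"twist":0},{"jaw":0.5,"linear":[0,1.1,-3.3],"twist":0}]'; python3 -m pendant '[{"jaw":0.5,"linear":[0,1.1,-3.3],"twist":0},{"jaw":0.5,"linear":[0,1.1,-3.3],"twist":0},{"jaw":0.5,"linear":[0,1.1,-3.3],"twist":0},{"jaw":0.5,"linear":[0,0.9,-2.8],"twist":0},{"jaw":0.5,"linear":[0,0.6,-2],"twist":0},{"jaw":0.5,"linear":[0,0.3,-1],"twist":0},{"jaw":0.5,"linear":[0,0,0],"twist":0}]'; python3 - <<'E'
from track import *
to([.406,-.236,.402],'P0')
s=(o['q'],o['position'],R.from_matrix(M))
s=run(*s,[.406,-.236,.38],90,13);s=run(*s,[.406,-.236,.222],0,6);s=run(*s,[.496,-.28,.19],90,13)
E
```

```text
time: 15.2
position: [0.4321, -0.0764, 0.403]
tool_rot: [0.603, 0.374, 0.598, -0.372]
ft_force: [0.6, -0.8, -5.0]
grip_width: 0.0665
grip_force: 55.0
time: 15.78
position: [0.4088, -0.24, 0.4038]
tool_rot: [0.603, 0.374, 0.599, -0.371]
ft_force: [1.0, 0.4, -5.4]
grip_width: 0.0666
grip_force: 55.0
t 15.78 q [-1.253  0.625  1.672  0.973  2.128 -0.905] p [ 0.4088 -0.24    0.4038] F [ 1.   0.4 -5.4]
axes x,y,z: [[0.002, 0.005, 1.0], [0.896, -0.445, 0.0], [0.445, 0.896, -0.006]] elev -0.3
az 63.6 fkerr [0.  0.2 0.3] wrist [ 0.28  -0.498  0.406]
P0 shift cm [-0.17 -0.43  0.23]
-> [ 0.406 -0.236  0.38 ] tw 90 q [-1.26  0.66  1.7   0.94  2.1   0.61] cost 0.0 maxdq 0.12 wrist [ 0.28 -0.49  0.38]
-> [ 0.406 -0.236  0.222] tw 0 q [-1.26  0.94  1.72  0.84  1.91  0.35] cost 0.0 maxdq 0.05 wrist [ 0.28 -0.49  0.22]
-> [ 0.496 -0.28   0.19 ] tw 90 q [-1.14  1.03  1.48  0.99  1.94  2.08] cost 0.0 maxdq 0.13 wrist [ 0.37 -0.54  0.19]
```

```bash
python3 -m pendant '[{"jaw":0.5,"linear":[0,0,0],"twist":4},{"jaw":0.5,"linear":[0,0,0],"twist":7},{"jaw":0.5,"linear":[0,0,0],"twist":7},{"jaw":0.5,"linear":[0,0,0],"twist":7},{"jaw":0.5,"linear":[0,0,0],"twist":7},{"jaw":0.5,"linear":[0,0,0],"twist":7},{"jaw":0.5,"linear":[0,0,0],"twist":7},{"jaw":0.5,"linear":[0,0,0],"twist":7},{"jaw":0.5,"linear":[0,0,0],"twist":7},{"jaw":0.5,"linear":[0,0,0],"twist":7},{"jaw":0.5,"linear":[0,0,0],"twist":7},{"jaw":0.5,"linear":[0,0,0],"twist":5}]'; python3 -m pendant '[{"jaw":0.5,"linear":[0,0,0],"twist":3},{"jaw":0.5,"linear":[0,0,0],"twist":0}]' >/dev/null; python3 - <<'E'
from s import *
to([.406,-.236,.224],'P0'); to([.496,-.280,.186],'end')
c=cap('side'); cv2.imwrite('pics/side2.png',cv2.resize(c['color'][120:400,120:400],None,fx=2.1,fy=2.1))
E
```

```text
time: 16.78
position: [0.409, -0.2357, 0.4051]
tool_rot: [0.702, -0.096, 0.223, -0.67]
ft_force: [0.5, -0.1, -5.0]
grip_width: 0.0664
grip_force: 55.0
t 16.95 q [-1.249  0.621  1.678  0.974  2.128  0.527] p [ 0.409  -0.2358  0.4052] F [-0.3  0.2 -4.7]
axes x,y,z: [[0.889, -0.436, 0.138], [0.122, -0.064, -0.99], [0.441, 0.898, -0.004]] elev -0.2
az 63.8 fkerr [0.  0.2 0.3] wrist [ 0.282 -0.495  0.407]
P0 shift cm [-2.75 17.91 -0.08]
end shift cm [ 6.65 23.05 -0.04]
```

View pics/side2.png

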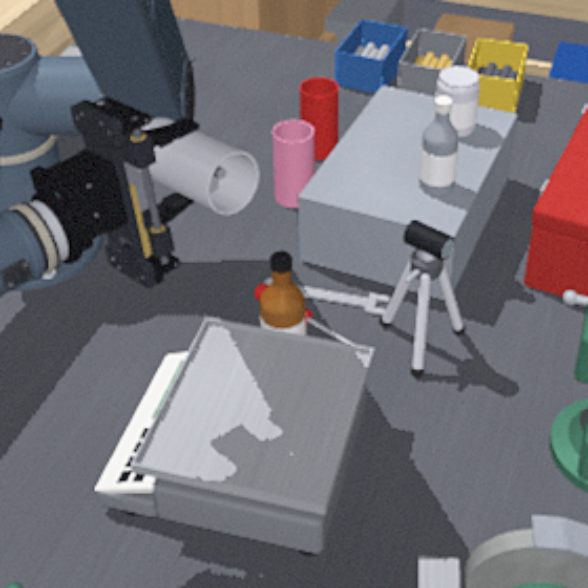

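```bash
python3 -m pendant '[{"jaw":0.5,"linear":[-0.1,1,0],"twist":0},{"jaw":0.5,"linear":[-0.3,2,0],"twist":0},{"jaw":0.5,"linear":[-0.45,3,0],"twist":0},{"jaw":0.5,"linear":[-0.5,3,0],"twist":0},{"jaw":0.5,"linear":[-0.5,3,0],"twist":0},{"jaw":0.5,"linear":[-0.4,2.9,0],"twist":0},{"jaw":0.5,"linear":[-0.3,2,0],"twist":0},{"jaw":0.5,"linear":[-0.2,1,0],"twist":0},{"jaw":0.5,"linear":[0,0,0],"twist":0},{"jaw":0.5,"linear":[0,0,0],"twist":0}]'
cat > plan.py <<'E'
from s import *
th0=np.degrees(np.arcsin(-M[2,0]));C=np.array([.496,-.280])
l=np.array([M[1,2],-M[0,2]])/np.hypot(M[0,2],M[1,2]); a2=M[:2,2]
u0=(o['position'][:2]-C)@l; h=o['position'][2]
print('th0',th0.round(1),'u0',u0.round(3),'fwd err',((o['position'][:2]-C)@a2).round(4))
ths=[th0];n=14
st=(90-th0)/n
us=np.interp(np.arange(n+1),[0,3,13,14],[0,.06,1,1])
u=u0;U=[u0+(-u0)*s for s in us]
for i in range(n):
    t0=np.radians(th0+st*i);t=np.radians(th0+st*(i+1));s,c=np.sin(t),np.cos(t)
    H=.105+max(.095*c+.0375*s+(.013 if t<np.radians(50) else .006),.077*s+.0335*c+.007)
    du=U[i+1]-U[i];dh=H-h;h=H
    # axes at row start: x=(l cos t0, -sin t0), y=(-l sin t0,-cos t0)
    x=du*np.cos(t0)-dh*np.sin(t0);y=-du*np.sin(t0)-dh*np.cos(t0)
    print(i,np.degrees(t).round(0),'H',H.round(3),'gap',round((H-.105-.077*s-.0335*c)*1e3,1),'x,y cm',(x*100).round(2),(y*100).round(2),'tw',st.round(2))
E
python3 plan.py
```

```text
time: 17.83
position: [0.4069, -0.2376, 0.2248]
tool_rot: [0.7, -0.112, 0.209, -0.674]
ft_force: [0.3, 0.6, -5.9]
grip_width: 0.0667
grip_force: 55.0
t 17.83 q [-1.255  0.932  1.713  0.838  1.915  0.22 ] p [ 0.4069 -0.2376  0.2248] F [ 0.3  0.6 -5.9]
axes x,y,z: [[0.888, -0.438, 0.141], [0.125, -0.066, -0.99], [0.443, 0.897, -0.004]] elev -0.2
az 63.7 fkerr [0.  0.2 0.4] wrist [ 0.279 -0.496  0.226]
th0 -8.1 u0 -0.099 fwd err -0.0015
0 -1.0 H 0.212 gap 75.3 x,y cm 0.02 1.27 tw 7.01
1 6.0 H 0.216 gap 70.1 x,y cm 0.21 -0.41 tw 7.01
2 13.0 H 0.219 gap 64.1 x,y cm 0.17 -0.28 tw 7.01
3 20.0 H 0.22 gap 57.4 x,y cm 0.88 -0.32 tw 7.01
4 27.0 H 0.22 gap 49.9 x,y cm 0.89 -0.28 tw 7.01
5 34.0 H 0.218 gap 42.0 x,y cm 0.91 -0.25 tw 7.01
6 41.0 H 0.214 gap 33.6 x,y cm 0.96 -0.23 tw 7.01
7 48.0 H 0.209 gap 24.9 x,y cm 1.02 -0.24 tw 7.01
8 55.0 H 0.196 gap 9.0 x,y cm 1.6 0.2 tw 7.01
9 62.0 H 0.196 gap 7.0 x,y cm 0.58 -0.73 tw 7.01
10 69.0 H 0.196 gap 7.0 x,y cm 0.42 -0.83 tw 7.01
11 76.0 H 0.195 gap 7.0 x,y cm 0.43 -0.83 tw 7.01
12 83.0 H 0.193 gap 7.0 x,y cm 0.45 -0.84 tw 7.01
13 90.0 H 0.189 gap 7.0 x,y cm 0.35 0.04 tw 7.01
```

```bash
python3 - <<'E'
s=open('plan.py').read()
i=s.index("us=np.interp");j=s.index("for i in range(n)")
s=s[:i]+"U=u0+np.r_[0,np.cumsum([0,0,0,.3,.6,.9,1.1,1.3,1.3,1.3,1.3,1.3,1.3,1.3])]/100\n"+s[j:]
s=s.replace(".013 if t<np.radians(50) else .006",".011 if t<np.radians(52) else .007").replace("+.007)\n","+.006)\n")
s=s.replace("print(i,","print(i,'u',U[i+1].round(3),")
open('plan.py','w').write(s)
E
python3 plan.py
```

```text
t 17.83 q [-1.255  0.932  1.713  0.838  1.915  0.22 ] p [ 0.4069 -0.2376  0.2248] F [ 0.3  0.6 -5.9]
axes x,y,z: [[0.888, -0.438, 0.141], [0.125, -0.066, -0.99], [0.443, 0.897, -0.004]] elev -0.2
az 63.7 fkerr [0.  0.2 0.4] wrist [ 0.279 -0.496  0.226]
th0 -8.1 u0 -0.099 fwd err -0.0015
0 u -0.099 -1.0 H 0.21 gap 73.3 x,y cm -0.2 1.44 tw 7.01
1 u -0.099 6.0 H 0.214 gap 68.1 x,y cm 0.01 -0.41 tw 7.01
2 u -0.099 13.0 H 0.217 gap 62.1 x,y cm -0.03 -0.26 tw 7.01
3 u -0.096 20.0 H 0.218 gap 55.4 x,y cm 0.27 -0.18 tw 7.01
4 u -0.09 27.0 H 0.218 gap 47.9 x,y cm 0.58 -0.17 tw 7.01
5 u -0.081 34.0 H 0.216 gap 40.0 x,y cm 0.89 -0.24 tw 7.01
6 u -0.07 41.0 H 0.212 gap 31.6 x,y cm 1.1 -0.33 tw 7.01
7 u -0.057 48.0 H 0.207 gap 22.9 x,y cm 1.3 -0.48 tw 7.01
8 u -0.044 55.0 H 0.197 gap 10.0 x,y cm 1.63 -0.28 tw 7.01
9 u -0.031 62.0 H 0.195 gap 6.0 x,y cm 0.95 -0.92 tw 7.01
10 u -0.018 69.0 H 0.195 gap 6.0 x,y cm 0.59 -1.16 tw 7.01
11 u -0.005 76.0 H 0.194 gap 6.0 x,y cm 0.57 -1.18 tw 7.01
12 u 0.008 83.0 H 0.192 gap 6.0 x,y cm 0.54 -1.21 tw 7.01
13 u 0.021 90.0 H 0.188 gap 6.0 x,y cm 0.51 -1.25 tw 7.01
```

```bash
python3 -m pendant '[{"jaw":0.5,"linear":[-0.1,0.6,0],"twist":7},{"jaw":0.5,"linear":[0,0.4,0],"twist":7}]'>/dev/null; python3 -m pendant '[{"jaw":0.5,"linear":[0,-0.26,0],"twist":7},{"jaw":0.5,"linear":[0.27,-0.18,0],"twist":7},{"jaw":0.5,"linear":[0.58,-0.17,0],"twist":7},{"jaw":0.5,"linear":[0.89,-0.24,0],"twist":7},{"jaw":0.5,"linear":[1.1,-0.33,0],"twist":7},{"jaw":0.5,"linear":[1.3,-0.48,0],"twist":7},{"jaw":0.5,"linear":[1.63,-0.28,0],"twist":7},{"jaw":0.5,"linear":[0.95,-0.92,0],"twist":7},{"jaw":0.5,"linear":[0.6,-1.16,0],"twist":7},{"jaw":0.5,"linear":[0.57,-1.18,0],"twist":7},{"jaw":0.5,"linear":[0.54,-1.2,0],"twist":7},{"jaw":0.5,"linear":[0.5,-1.25,0],"twist":7}]'; python3 -m pendant '[{"jaw":0.5,"linear":[0,-0.9,0],"twist":0},{"jaw":0.5,"linear":[0,-0.4,0],"twist":0},{"jaw":0.5,"linear":[0,0,0],"twist":0},{"jaw":0.5,"linear":[0,0,0],"twist":0}]'; python3 - <<'E'
from s import *
to([.496,-.28,.188],'center')
c=cap('side'); cv2.imwrite('pics/side3.png',cv2.resize(c['color'][220:400,140:340],None,fx=3,fy=3,interpolation=cv2.INTER_CUBIC))
E
```

```text
time: 19.0
position: [0.5137, -0.2903, 0.1948]
tool_rot: [-0.374, 0.598, 0.376, 0.601]
ft_force: [-4.6, 4.4, 15.6]
grip_width: 0.0662
grip_force: 55.0
time: 19.33
position: [0.5249, -0.2958, 0.1953]
tool_rot: [-0.376, 0.597, 0.374, 0.602]
ft_force: [-3.4, 0.9, 8.5]
grip_width: 0.0664
grip_force: 55.0
t 19.33 q [-1.111  1.049  1.394  1.039  1.979  2.153] p [ 0.5249 -0.2958  0.1953] F [-3.4  0.9  8.5]
axes x,y,z: [[0.007, 0.002, -1.0], [-0.899, 0.438, -0.006], [0.438, 0.899, 0.005]] elev 0.3
az 64.0 fkerr [-0.   0.3  0.4] wrist [ 0.399 -0.555  0.194]
center shift cm [0.71 3.3  0.15]
```

View pics/side3.png

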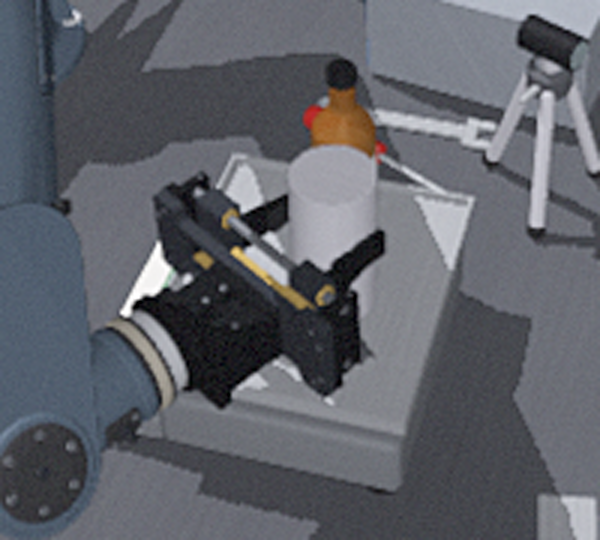

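```bash
python3 -m pendant '[{"jaw":0.5,"linear":[-0.7,0,0],"twist":0},{"jaw":0.5,"linear":[-0.2,0,0],"twist":0},{"jaw":0.5,"linear":[0,0,0],"twist":0}]'; python3 - <<'E'
from h import *
w=cap('wrist')['color'];t=cap('top')['color'];s=cap('side')['color']
a=cv2.resize(w,(400,300));b=cv2.resize(t[140:260,320:480],(400,300),interpolation=cv2.INTER_CUBIC);c=cv2.resize(s[260:360,200:290],(400,445),interpolation=cv2.INTER_CUBIC)
im=np.zeros((600,800,3),'u1');im[:300,:400]=a;im[300:,:400]=b;im[:445,400:]=c;cv2.imwrite('pics/m4.png',im)
E
```

```text
time: 19.63
position: [0.5262, -0.2968, 0.2001]
tool_rot: [-0.376, 0.601, 0.371, 0.6]
ft_force: [-0.5, -0.6, 0.3]
grip_width: 0.0665
grip_force: 55.0
```

View pics/m4.png

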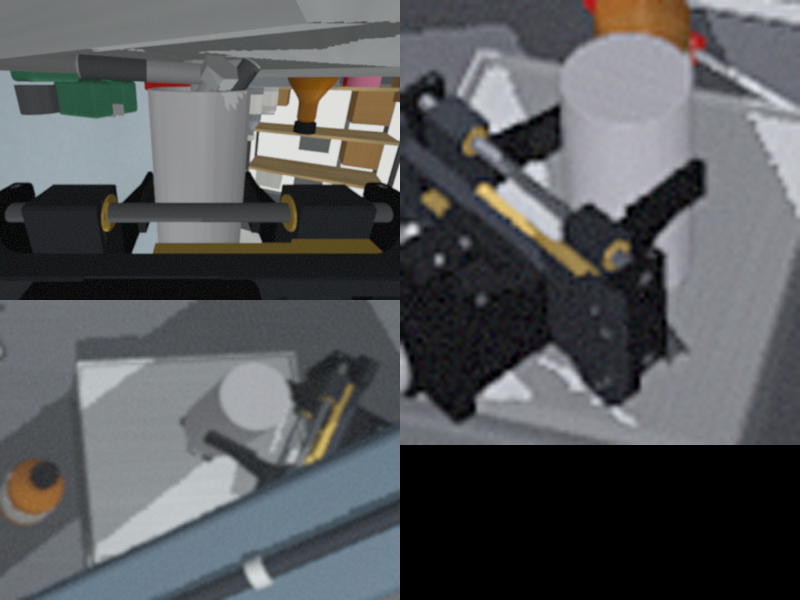

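```bash
python3 - <<'E'
from h import *
d=dict(np.load('pics/wrist.npz'));c=d['color'];im=cv2.resize(c[60:150,60:420],(800,200*1),interpolation=cv2.INTER_CUBIC)
im=cv2.resize(cv2.rotate(c[60:150,80:400],cv2.ROTATE_180),(800,225*1),interpolation=cv2.INTER_CUBIC)
t=np.load('pics/top.npz')['color'];im2=cv2.resize(t[150:225,345:455],(550,375),interpolation=cv2.INTER_CUBIC)
o=np.zeros((600,800,3),'u1');o[:225]=im;o[225:,:550]=im2;cv2.imwrite('pics/m5.png',o)
E
```

```text
(no output)
```

View pics/m5.png

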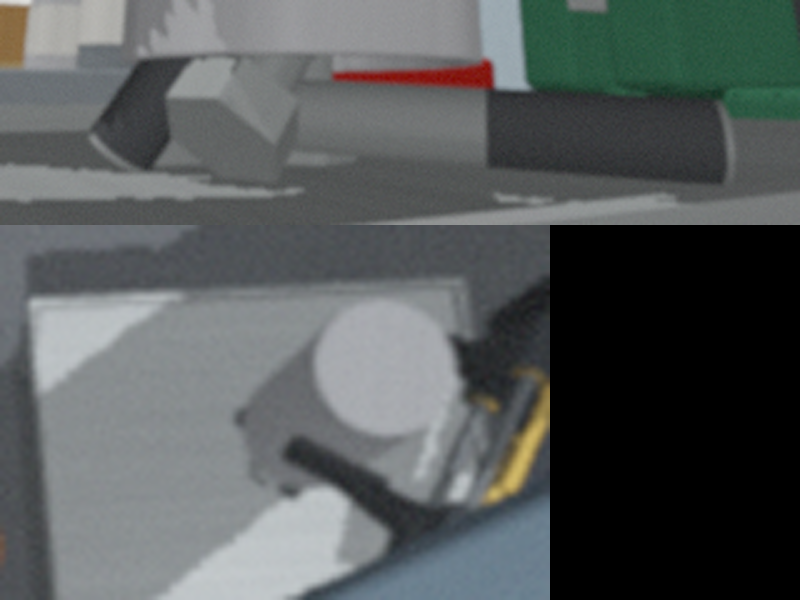

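The wrist view (turned upright) shows the mouth about 18 mm above the pan. One bolt lies flat and sticks out on the +u side (thread end at x≈730), and another tip shows on the −u side (130,120). Most bolts are still standing inside, so I drag the group gently back to the pan's middle with a small gap.

```bash
python3 -m pendant '[{"jaw":0.5,"linear":[0.2,0.1,0],"twist":0},{"jaw":0.5,"linear":[0,0.3,0],"twist":0},{"jaw":0.5,"linear":[0,0.4,0],"twist":0},{"jaw":0.5,"linear":[0,0.4,0],"twist":0},{"jaw":0.5,"linear":[0,0.4,0],"twist":0}]'; python3 -m pendant '[{"jaw":0.5,"linear":[0,0.4,0],"twist":0},{"jaw":0.5,"linear":[0,0.4,0],"twist":0},{"jaw":0.5,"linear":[0,0.4,0],"twist":0},{"jaw":0.5,"linear":[0,0.4,0],"twist":0},{"jaw":0.5,"linear":[0,0.2,0],"twist":0},{"jaw":0.5,"linear":[0,0,0],"twist":0}]';python3 - <<'E'
from s import *
to([.496,-.28,.197],'center')
d=cap('wrist');c=d['color'];im=cv2.resize(cv2.rotate(c[50:150,20:460],cv2.ROTATE_180),(800,182),interpolation=cv2.INTER_CUBIC)
t=cap('top')['color'];im2=cv2.resize(t[150:225,345:455],(580,395),interpolation=cv2.INTER_CUBIC)
o=np.zeros((600,800,3),'u1');o[:182]=im;o[200:595,:580]=im2;cv2.imwrite('pics/m6.png',o)
E
```

```text
time: 20.2
position: [0.5121, -0.29, 0.1959]
tool_rot: [-0.375, 0.601, 0.371, 0.6]
ft_force: [2.7, -2.2, 3.0]
grip_width: 0.0664
grip_force: 55.0
time: 20.7
position: [0.4954, -0.2819, 0.1959]
tool_rot: [-0.375, 0.602, 0.371, 0.6]
ft_force: [3.6, -1.7, 5.9]
grip_width: 0.0665
grip_force: 55.0
t 20.7 q [-1.144  1.024  1.479  0.988  1.953  2.089] p [ 0.4954 -0.2819  0.1959] F [ 3.6 -1.7  5.9]
axes x,y,z: [[0.0, -0.005, -1.0], [-0.896, 0.443, -0.003], [0.443, 0.896, -0.004]] elev -0.3
az 63.7 fkerr [-0.   0.2  0.4] wrist [ 0.367 -0.54   0.198]
center shift cm [-0.11  0.03  0.2 ]
```

View pics/m6.png

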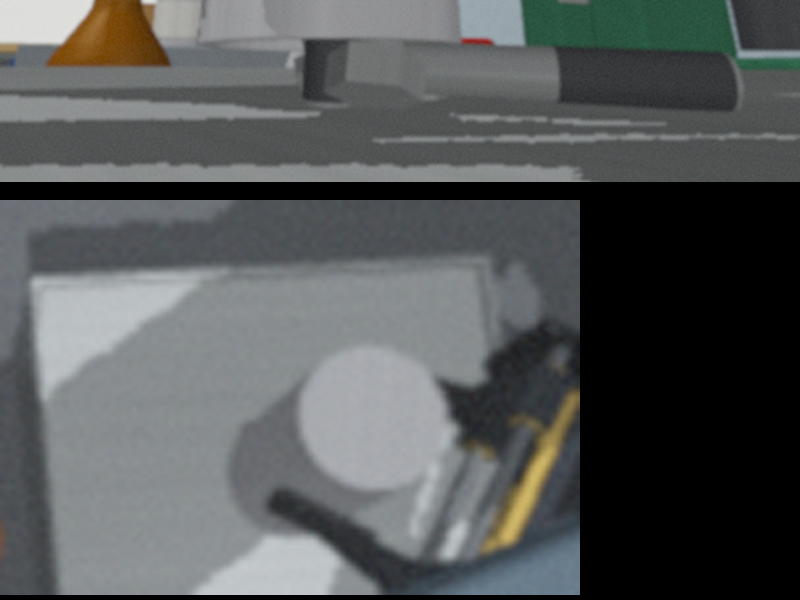

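The cup is now centred and five bolts are inside. One lies flat with its head at the mouth edge and its shank outward on the near side. I lift straight up, gently.

```bash
python3 -m pendant '[{"jaw":0.5,"linear":[-0.3,0,0],"twist":0},{"jaw":0.5,"linear":[-0.5,0,0],"twist":0},{"jaw":0.5,"linear":[-0.7,0,0],"twist":0},{"jaw":0.5,"linear":[-0.9,0,0],"twist":0},{"jaw":0.5,"linear":[-1,0,0],"twist":0},{"jaw":0.5,"linear":[-1,0,0],"twist":0},{"jaw":0.5,"linear":[-1,0,0],"twist":0},{"jaw":0.5,"linear":[-1,0,0],"twist":0},{"jaw":0.5,"linear":[-1.2,0,0],"twist":0},{"jaw":0.5,"linear":[-1.5,0,0],"twist":0},{"jaw":0.5,"linear":[-2,0,0],"twist":0},{"jaw":0.5,"linear":[-2.5,0,0],"twist":0}]';python3 -m pendant '[{"jaw":0.5,"linear":[-3,0,0],"twist":0},{"jaw":0.5,"linear":[-3,0,0],"twist":0},{"jaw":0.5,"linear":[-2,0,0],"twist":0},{"jaw":0.5,"linear":[-1,0,0],"twist":0},{"jaw":0.5,"linear":[0,0,0],"twist":0}]';python3 - <<'E'
from s import *
c=cap('top')['color'];t=cv2.resize(c[145:265,325:465],(560,480),interpolation=cv2.INTER_CUBIC)
s=cap('side')['color'];im=np.zeros((600,800,3),'u1')
d=np.load('pics/wrist.npz')
im[:480,:560]=t
x=cv2.resize(s[250:390,160:310],(240,224),interpolation=cv2.INTER_CUBIC);im[:224,560:]=x
w=cv2.resize(cv2.rotate(cap('wrist')['color'],cv2.ROTATE_180),(240,180));im[230:410,560:]=w
cv2.imwrite('pics/m7.png',im)
to([.485,.293,.4],'cup home')
E
```

```text
time: 21.8
position: [0.4956, -0.2807, 0.3324]
tool_rot: [-0.374, 0.602, 0.373, 0.599]
ft_force: [-0.6, 0.5, -0.8]
grip_width: 0.0664
grip_force: 55.0
time: 22.22
position: [0.4957, -0.2801, 0.4241]
tool_rot: [-0.377, 0.602, 0.37, 0.599]
ft_force: [-0.1, 0.0, -1.5]
grip_width: 0.0666
grip_force: 55.0
t 22.22 q [-1.142  0.683  1.445  1.156  2.132  2.454] p [ 0.4957 -0.2801  0.4241] F [-0.1  0.  -1.5]
axes x,y,z: [[0.002, -0.01, -1.0], [-0.897, 0.442, -0.007], [0.442, 0.897, -0.008]] elev -0.5
az 63.8 fkerr [0.  0.3 0.2] wrist [ 0.368 -0.539  0.427]
cup home shift cm [ 1.82 26.31 50.95]
```

View pics/m7.png

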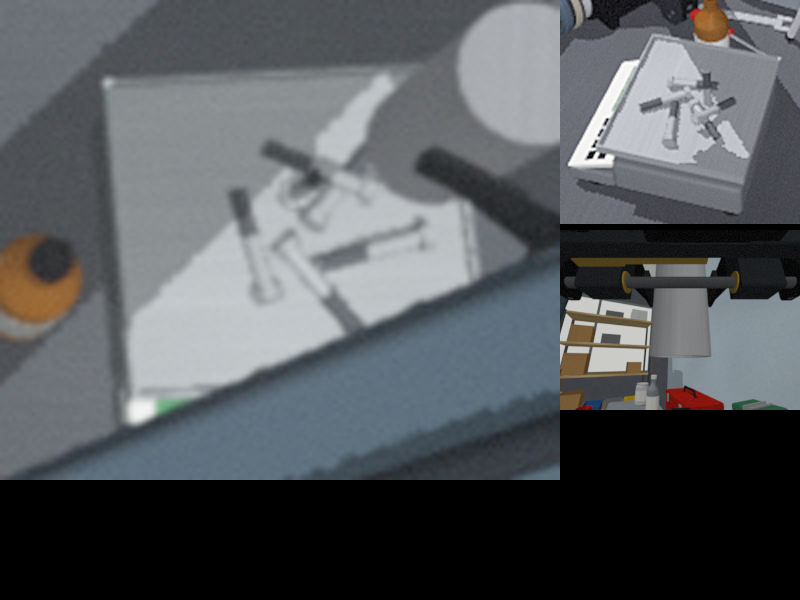

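All six bolts lie on the pan in one heap near its middle, around (320,240) in the top crop; the cup is empty (1.5 N). Now I return the cup, still inverted.

```bash
python3 - <<'E'
from track import *
s=(o['q'],o['position'],R.from_matrix(M))
s=run(*s,[.485,.293,.40],0);s=run(*s,[.485,.293,.21],0);s=run(*s,np.array([.485,.293,.21])-.17*M[:,2],0)
E
```

```text
t 22.37 q [-1.143  0.688  1.448  1.154  2.13   2.453] p [ 0.4957 -0.2803  0.4205] F [-0.2  0.4 -0.9]
axes x,y,z: [[-0.002, -0.004, -1.0], [-0.897, 0.443, 0.0], [0.443, 0.897, -0.005]] elev -0.3
az 63.7 fkerr [0.  0.3 0.2] wrist [ 0.368 -0.539  0.422]
-> [0.485 0.293 0.4  ] tw 0 q [-0.22  0.46  2.2   1.78  1.46  2.04] cost 0.0 maxdq 0.08 wrist [0.36 0.03 0.4 ]
-> [0.485 0.293 0.21 ] tw 0 q [-0.22  1.01  2.24  1.81  1.59  1.46] cost 0.0 maxdq 0.03 wrist [0.36 0.03 0.21]
-> [0.41  0.141 0.211] tw 0 q [-0.77  1.1   2.39  1.28  1.46  1.25] cost 0.0 maxdq 0.03 wrist [ 0.28 -0.12  0.21]
```

```bash
python3 -m pendant '[{"jaw":0.5,"linear":[0.1,0.5,1],"twist":0},{"jaw":0.5,"linear":[0.1,1,2],"twist":0},{"jaw":0.5,"linear":[0.1,1.4,2.8],"twist":0},{"jaw":0.5,"linear":[0.1,1.5,3],"twist":0},{"jaw":0.5,"linear":[0.1,1.5,3],"twist":0},{"jaw":0.5,"linear":[0.1,1.5,3],"twist":0},{"jaw":0.5,"linear":[0.1,1.5,3],"twist":0},{"jaw":0.5,"linear":[0.1,1.5,3],"twist":0},{"jaw":0.5,"linear":[0.1,1.5,3],"twist":0},{"jaw":0.5,"linear":[0.1,1.5,3],"twist":0},{"jaw":0.5,"linear":[0.1,1.5,3],"twist":0},{"jaw":0.5,"linear":[0.1,1.5,3],"twist":0}]'; python3 -m pendant '[{"jaw":0.5,"linear":[0.1,1.6,3],"twist":0},{"jaw":0.5,"linear":[0.1,1.6,3],"twist":0},{"jaw":0.5,"linear":[0.1,1.6,3],"twist":0},{"jaw":0.5,"linear":[0,1.6,3],"twist":0},{"jaw":0.5,"linear":[0,1.5,3],"twist":0},{"jaw":0.5,"linear":[0,1,2],"twist":0},{"jaw":0.5,"linear":[0,0.5,1],"twist":0},{"jaw":0.5,"linear":[0,0,0],"twist":0}]'; python3 - <<'E'
from s import *
to([.485,.293,.21],'place')
E
```

```text
time: 23.37
position: [0.4938, 0.0875, 0.4061]
tool_rot: [-0.374, 0.603, 0.372, 0.599]
ft_force: [0.6, -0.2, -1.7]
grip_width: 0.0666
grip_force: 55.0
time: 24.03
position: [0.4873, 0.2918, 0.4017]
tool_rot: [-0.376, 0.602, 0.374, 0.597]
ft_force: [0.3, 0.2, -1.1]
grip_width: 0.0666
grip_force: 55.0
t 24.03 q [-0.222  0.455  2.189  1.772  1.454  2.059] p [0.4873 0.2918 0.4017] F [ 0.3  0.2 -1.1]
axes x,y,z: [[-0.005, -0.006, -1.0], [-0.899, 0.438, 0.002], [0.438, 0.899, -0.007]] elev -0.4
az 64.0 fkerr [0.3 0.  0.3] wrist [0.361 0.032 0.404]
place shift cm [19.17  0.23  0.15]
```

```bash
python3 -m pendant '[{"jaw":0.5,"linear":[1,0.1,0],"twist":0},{"jaw":0.5,"linear":[2.5,0.1,0],"twist":0},{"jaw":0.5,"linear":[3,0,0],"twist":0},{"jaw":0.5,"linear":[3,0,0],"twist":0},{"jaw":0.5,"linear":[3,0,0],"twist":0},{"jaw":0.5,"linear":[2.5,0,0],"twist":0},{"jaw":0.5,"linear":[2,0,0],"twist":0},{"jaw":0.5,"linear":[1.2,0,0],"twist":0},{"jaw":0.5,"linear":[0.5,0,0],"twist":0},{"jaw":0.5,"linear":[0.1,0,0],"twist":0},{"jaw":0.5,"linear":[0,0,0],"twist":0}]'; python3 -m pendant '[{"jaw":0.5,"linear":[0.2,0,0],"twist":0},{"jaw":0.5,"linear":[0.1,0,0],"twist":0},{"jaw":0.5,"linear":[0,0,0],"twist":0}]'
```

```text
time: 24.95
position: [0.4878, 0.2884, 0.2149]
tool_rot: [-0.374, 0.602, 0.372, 0.599]
ft_force: [-0.3, 0.1, -0.7]
grip_width: 0.0668
grip_force: 55.0
time: 25.2
position: [0.4875, 0.2889, 0.2129]
tool_rot: [-0.375, 0.601, 0.371, 0.6]
ft_force: [-0.9, -0.7, 0.0]
grip_width: 0.0667
grip_force: 55.0
```

```bash
python3 -m pendant '[{"jaw":0.5,"linear":[0.15,0,0],"twist":0},{"jaw":0.5,"linear":[0.15,0,0],"twist":0},{"jaw":0.5,"linear":[0,0,0],"twist":0}]'; python3 -m pendant '[{"jaw":0.5,"linear":[0.1,0,0],"twist":0},{"jaw":0.5,"linear":[0.1,0,0],"twist":0},{"jaw":0.5,"linear":[0,0,0],"twist":0}]'
```

```text
time: 25.45
position: [0.4874, 0.289, 0.2092]
tool_rot: [-0.375, 0.602, 0.372, 0.599]
ft_force: [-0.7, 0.4, -1.0]
grip_width: 0.0669
grip_force: 55.0
time: 25.7
position: [0.4874, 0.2889, 0.2076]
tool_rot: [-0.375, 0.601, 0.372, 0.6]
ft_force: [0.6, -0.2, 0.5]
grip_width: 0.0667
grip_force: 55.0
```

```bash
python3 -m pendant '[{"jaw":0.5,"linear":[0.1,0,0],"twist":0},{"jaw":0.5,"linear":[0,0,0],"twist":0}]';  python3 -m pendant '[{"jaw":0.8,"linear":[0,0,0],"twist":0},{"jaw":0.9,"linear":[0,0,0],"twist":0},{"jaw":1,"linear":[0,0,0],"twist":0},{"jaw":1,"linear":[0,0,0],"twist":0},{"jaw":1,"linear":[0,0,0],"twist":0},{"jaw":1,"linear":[0,0,0],"twist":0}]'; python3 -m pendant '[{"jaw":1,"linear":[0,0,-0.5],"twist":0},{"jaw":1,"linear":[0,0,-1],"twist":0},{"jaw":1,"linear":[0,0,-1.5],"twist":0},{"jaw":1,"linear":[0,0,-2],"twist":0},{"jaw":1,"linear":[0,0,-2.5],"twist":0},{"jaw":1,"linear":[0,0,-2.5],"twist":0},{"jaw":1,"linear":[0,0,-2.5],"twist":0},{"jaw":1,"linear":[0,0,-1.5],"twist":0},{"jaw":1,"linear":[0,0,-0.5],"twist":0},{"jaw":1,"linear":[0,0,0],"twist":0}]'; python3 -m pendant '[{"jaw":1,"linear":[-1,0,0],"twist":0},{"jaw":1,"linear":[-2,0,0],"twist":0},{"jaw":1,"linear":[-3,0,0],"twist":0},{"jaw":1,"linear":[-3,0,0],"twist":0},{"jaw":1,"linear":[-2,0,0],"twist":0},{"jaw":1,"linear":[-1,0,0],"twist":0},{"jaw":1,"linear":[0,0,0],"twist":0}]'; python3 - <<'E'
from h import *
s=cap('side')['color'];cv2.imwrite('pics/side8.png',cv2.resize(s[80:400,130:500],(690,597),interpolation=cv2.INTER_CUBIC))
c=cap('top');W=pts(c);t=c['color']
cv2.imwrite('pics/top8.png',cv2.resize(t[110:260,100:480],None,fx=2,fy=2))
z=W[...,2];p=W[(z>.245)&(z<.275)&(abs(W[...,0]-.487)<.05)&(abs(W[...,1]-.289)<.05)];print(cv2.minEnclosingCircle(p[:,:2].astype('f4')),p[:,2].mean(),len(p))
m=(z>.1165)&(z<.15)&(abs(W[...,0]-.496)<.085)&(abs(W[...,1]+.28)<.095);b=W[m];print('heap',b.mean(0).round(3),np.percentile(b[:,:2],[2,98],axis=0).round(3),len(b))
E
```

```text
time: 25.87
position: [0.4873, 0.2888, 0.2075]
tool_rot: [-0.374, 0.601, 0.372, 0.6]
ft_force: [-1.3, -2.4, 5.7]
grip_width: 0.0666
grip_force: 55.0
time: 26.37
position: [0.4874, 0.2889, 0.2059]
tool_rot: [-0.375, 0.602, 0.372, 0.599]
ft_force: [0.2, -0.2, 0.4]
grip_width: 0.0857
grip_force: 0.0
time: 27.2
position: [0.4239, 0.1573, 0.2068]
tool_rot: [-0.374, 0.602, 0.371, 0.6]
ft_force: [0.5, -1.2, 0.8]
grip_width: 0.0871
grip_force: 0.0
time: 27.78
position: [0.4221, 0.1616, 0.3291]
tool_rot: [-0.377, 0.6, 0.371, 0.6]
ft_force: [-0.4, -0.2, 0.2]
grip_width: 0.0869
grip_force: 0.0
((0.48544514179229736, 0.28826263546943665), 0.033869192004203796) 0.25900410033339866 669<stdin>:6: RuntimeWarning: Mean of empty slice.
  ret = um.true_divide(
Traceback (most recent call last):
IndexError: index -1 is out of bounds for axis 0 with size 0
```

View pics/side8.png

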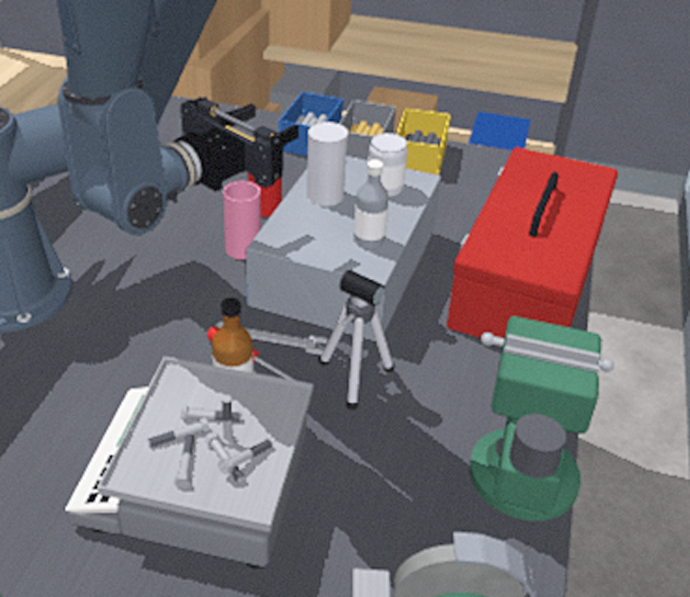

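The cup stands inverted on the cabinet at (328,165), the six bolts lie together on the pan around (210,440), and the bystanders are undisturbed. The gripper is clear of everything.

```bash
python3 -c "
from rig import robot
print(robot.hand_in())"
```

```text
the job is handed in; nothing more can be done
None
```

Job handed in at about 28 s: all six bolts lie in one loose heap near the middle of the pan and the empty cup stands upside down on the cabinet, but one bolt slipped mostly out from under the cup during the turn-over and the cup briefly pressed on it with about 10 N.

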